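Shut the doughnut carrier with its revolving disc squared up

ROBOT

A 6-joint arm with a two-finger parallel gripper is mounted at the origin on the work surface. World frame = base frame: x ahead of the robot, y to its left, z up, the work surface at z = 0. Lengths are in m, angles in degrees, forces in N, time in s.
With the tool pointing down it reaches from about 0.3 to 0.75 m from the base axis. Payload 8.5 kg.
Tool frame: the origin (TCP) lies on the centre line of the jaws, within the pads' length; the fingertips stand 25 mm ahead of it and the grasp point (between the pads) lies 6 mm ahead of it; z points along the fingers, y is the line along which they close (so a half turn about z gives the same grasp; the last joint's range is limited). The gripper opens to 85 mm and grips with 20 to 120 N. Pads are 22 mm wide; open, the fingers measure 114 mm over their backs; the gripper's body (76 mm by 85 mm) begins 54 mm behind the grasp point. The pads swing forward as they close: fully open they stand 13 mm farther back than shut.
Start: joints at [-80.69, 21.807, 74.336, -0, 83.858, -12.336], TCP at [0.203, -0.511, 0.256] pointing down, gripper open.
Joint ranges: [-178.18, 178.18], [-50.72, 133.34], [12.68, 142.11], [-81.47, 261.47], [9.98, 163.14], [-165.26, 165.26]. Speed limits (degrees/s): [136.94, 136.94, 180, 180, 180, 180].

INTERFACE

Orientations are given as a 3x3 rotation matrix whose columns are the frame's x, y, z axes.
In Python, from rig import telemetry, optics, env gives the robot as it stands.
- The arm moves only by the tool send_rows, never from a script. Its argument "deltas" is a list that holds one entry, the list of rows, each a list of 7 numbers: the shift along the tool's x, y, z in m, then the turn, a rotation vector about the tool's x, y, z in rad, then the opening, from -1 (shut) to 1 (fully open), so that 0 is half open. In form: [[[x, y, z, ax, ay, az, grip], ...]]. A call has 1 to 12 rows; each row shifts and turns the commanded pose from where the row before left it, along the tool's axes as they then stand; what a row does not reach is not made up. A row lasts 1/8 s, in which the tool goes at most 62.5 mm and 10.7 degrees, less where a joint would pass 70% of its speed; a pose out of reach is approached as far as the arm can. A call is refused whole if a number of a shift passes 0.0625 or a number of a turn 0.188, either way. A call with a gripper value outside its range is refused whole. The fingers move at their own pace and stop on an object; "squeeze" is the grip in N (left out, the last holds). Time passes only in rows, so rows that do not move let the fingers close. It gives the time, the measured TCP pose, the force, the opening and the grip force at its end, in the units of the state.
- telemetry.observe(): the state, without advancing time (a new reading comes with each control period).
- optics.get_image(name): name is "side" or "top" or "wrist"; returns a dict with "image" (420x560x3 uint8, red, green, blue), "range_z" (420x560 float32, m along the optical axis (not along the pixel's ray), 0 where there is no reading), "K" (3x3 intrinsics, pixels), "rvec" (rotation vector, rad) and "tvec" (3), from world to camera coordinates, as OpenCV has them; the wrist camera has in their place "hand_eye" (4x4, takes a point from camera to tool coordinates, whose origin is the TCP and whose axes are the flange's). Camera axes: x right, y down, z forward; pixel columns grow to the right and rows downward; lengths in m; the calibration is good to about 2 mm. The wrist camera is an equidistant fisheye: a pixel r from the principal point sees the ray r / f radians off the axis. A picture is of the moment at which its call begins: read the wrist's pose just before it.
- env.close_job(): hands the job in; it is judged then, once.
The state is a dict: "time_s": time; "q": joint angles; "qvel": joint speeds; "joint_efforts": joint torques, N m; "position": TCP position; "tool_rot": TCP orientation; "ft_force": force on the tool from outside, world axes, zero at the start; "wrist_torque": the same for the moment, N m; "grip_width": finger opening in m; "gripper_force": force on a finger pad.
Only numpy, scipy, OpenCV 4.12 (cv2) and the standard library are available. Lean on these libraries where they do the work, as an engineer would, in place of code of your own. Each camera call takes 0.05 s, during which the arm holds its last target. There are 200 camera calls.

TASK

Get the open doughnut carrier ready to carry. With the lid still open, turn its revolving disc until the flat edge lies parallel along the steel alignment bar on the catch side, so the bar is uncovered; then swing the sprung lid over and press its free edge down past the spring catch until it clicks and stays fully shut by itself. Press firmly but gently, never hard enough to bend the lid, and leave the loose doughnuts, jar, mug and napkins where they are.

Things in the scene. Friction and masses are not known exactly. Their poses are not given: they have to be found in the camera images.
- case: square black plastic carrier base, fixed to the counter, 220 x 220 mm, open on top, walls 6 mm thick, 62 mm high. Origin: centre of its underside, which is at counter height; z up, x and y along its sides. Lid hinge along the +y wall, spring catch outside the middle of the -y wall. Keep the force on the carrier, its disc and lid below 40 N.
- disc_pivot (a point): centre of the top face of the white disc, on its pivot above the case origin, 42 mm above the counter. The disc: radius 85 mm, 8 mm thick, one flat edge 60 mm from the pivot; a small glazed doughnut (radius 24 mm, 18 mm high) is fixed on its middle.
- bar (a point): middle of the top of the steel alignment bar, 120 mm long along case x, 10 mm wide; at case y = -71 mm, 26 mm above the counter, inside the case by the catch wall. It lies 8 mm below the disc's underside: the disc's round rim covers it unless the flat faces it.
- disc (a joint): angle of the disc on its pivot, rad, growing anticlockwise seen from above. 0: the flat lies parallel along the bar. Starts between 0.5 and 1.0, so turn it clockwise. Range -0.6 to 1.7, no stop or detent at 0; light friction (about 1 N at the stud) keeps it where it is left. Unless within about 0.1 of 0 its rim blocks the lid's tongue and the lid cannot shut.
- disc_stud (a point): centre of the top of the steel finger stud on the disc, an upright pin of 12 mm diameter and 20 mm height, 50 mm from the pivot towards the middle of the flat edge; top 62 mm above the counter. At disc angle 0 it is at case x = 0, y = -50 mm. Push it sideways with a fingertip to turn the disc.
- lid (a joint): lid angle, rad. 0: level, near shut; starts at 1.5 to 1.7: upright. Unless latched a spring drives it open to about 1.6 (about 3 N at the free edge when nearly shut). Where it latches varies: between about -0.022 and 0.022. Passing the catch takes about 9 to 16 N at the pressing point, the force falls at the click, and it rises steeply at the stop, 4 mm below the latched height.
- lid_press (a point): pressing point on the outer (top) face of the lid, middle of its width, 185 mm from the hinge, 27 mm in from the free edge; 79 mm above the counter at lid angle 0. z: outward normal of that face, y points to the hinge. The lid: aluminium panel 222 mm wide, 212 mm long, 6 mm thick; a 90 mm wide tongue hangs 40 mm below it, 171 mm from the hinge.
- lid_hinge (a point): middle of the lid's hinge line, which is the mid-thickness of the lid; at case y = +104 mm, 76 mm above the counter. The axis runs along case x.
- catch (a point): nominal middle of the tip edge of the steel spring pawl, case y = -109 mm, 74 mm above the counter. The pawl and the stop under it really sit up to 4 mm higher or lower, differently each time and not reported. Pawl: 40 mm wide along x, sloping top rising outwards 9 mm. It slides outwards as the lid's edge is pressed down on it and springs back over that edge.
- donut_a: loose chocolate doughnut, 86 mm across, 30 mm high, on the counter on the catch side of the carrier; to be left alone. Origin: centre of underside.
- donut_b: loose plain doughnut, 86 mm across, 30 mm high, beside the carrier on its +x side; to be left alone.
- jar: amber glass jar with steel cap, 60 mm across, 85 mm high, beside the carrier on its +x side; to be left alone.
- mug: white mug, 76 mm across, 90 mm high, on the right of the counter; to be left alone.
- napkins: stack of napkins, 110 x 110 x 70 mm, at the left; to be left alone.

How it is judged (in metres and radians):
On the way, in this order (a step that is already met when the one before it is completed fails the run):
1. the disc's flat lies along the alignment bar (within 0.1 rad) while the lid is still open (value of joint disc between -0.1 and 0.1 rad and value of joint lid above 0.6 rad), for 0.2 s.
2. the lid is pressed down to its shut position (value of joint lid below 0.03 rad), for 0.1 s.
At the end, for the whole second after the job is handed in: the lid is latched shut by its catch (lid angle below 0.04 rad, at rest, nothing pressing on it) with the disc's flat still along the alignment bar (within 0.12 rad) (value of joint lid below 0.04 rad and velocity of joint lid between -0.05 and 0.05 rad/s and value of joint disc between -0.12 and 0.12 rad); the robot touches nothing.
It fails at once if the carrier or its lid is pressed with more than 40 N (contact force between any of the fingers, the arm and case above 40 N).
It fails at once if a loose doughnut, the jar, the mug or the napkins shifted by more than 30 mm (distance of any of donut_a, donut_b, jar, mug, napkins from where it was at the start of the episode above 0.03 m).
It also fails if it takes over 67 s, if anything falls off the work surface, if the arm or the gripper's body presses on something with over 40 N, if the wrist force passes 120 N, or if a joint passes its speed limit or range.

## Working session

There is one attempt and no reset: what is moved stays moved. The work goes in short steps, Python scripts to look and compute and a tool call to move; the robot and the scene stay as the last step left them, time stands still between calls to the robot, and variables do not carry over. Pictures are saved under pics/ and viewed, at most 10 in all, crops included, and the job is handed in when it is done.

Besides the shell and the picture viewer there is one more tool, called as name(argument=value, ...) on one line, values as JSON. send_rows: Moves the arm, as the interface text tells. Its arguments: {"type":"object","properties":{"deltas":{"type":"array"},"squeeze":{"type":"number"}},"required":["deltas"]}

```bash
mkdir -p pics; cat > h.py <<'E'
import numpy as np,cv2
from rig import telemetry,optics,env
def grab(n,fn=None):
    d=optics.get_image(n)
    if fn: cv2.imwrite('pics/'+fn,d['image'][:,:,::-1])
    return d
def cloud(d):
    R=cv2.Rodrigues(np.array(d['rvec'],float))[0];t=np.array(d['tvec'],float).ravel();K=np.array(d['K'])
    z=d['range_z'];v,u=np.mgrid[:z.shape[0],:z.shape[1]]
    P=np.stack([(u-K[0,2])/K[0,0]*z,(v-K[1,2])/K[1,1]*z,z],-1)
    W=(P-t)@R; W[z==0]=np.nan
    return W
E
python3 - <<'E'
from h import *
s=telemetry.observe();print(s)
for n in('top','side'):
    d=grab(n,n+'0.png');np.save(n+'.npy',cloud(d));print(n,d['K'],d['rvec'],d['tvec']); np.save(n+'img.npy',d['image'])
E
```

```text
{'time_s': 0.0, 'q': array([-8.06890158e+01,  2.18422649e+01,  7.43861018e+01, -2.87603315e-05,
        8.38580714e+01, -1.23366261e+01]), 'qvel': array([-0.01140475, -0.07253996, -0.09869556, -0.06064934,  0.02287509,
        0.02365712]), 'joint_efforts': array([ 5.42682358e-05, -4.48460019e+01, -2.31275564e+01, -1.58473849e-04,
        4.77497466e-03,  8.04373570e-06]), 'position': array([ 0.20284005, -0.51094722,  0.25569187]), 'tool_rot': array([[ 9.29470289e-01,  3.68896900e-01, -2.44577879e-04],
       [ 3.68896841e-01, -9.29469152e-01,  1.48867010e-03],
       [ 3.21838189e-04, -1.47389863e-03, -9.99998862e-01]]), 'ft_force': array([ 0.02203906, -0.18916753, -0.86951497]), 'wrist_torque': array([0.00528304, 0.04885551, 0.00199715]), 'gripper_force': 0.0, 'grip_width': 0.0852509117807037}
top [[416.70703768   0.         281.21120127]
 [  0.         416.70703768 210.19458907]
 [  0.           0.           1.        ]] [ 2.18154502 -2.15140003  0.14554293] [-0.02152762  0.59451592  1.01009247]
side [[454.81091302   0.         272.65719494]
 [  0.         454.81091302 207.74185693]
 [  0.           0.           1.        ]] [ 1.54779646  2.20001412 -0.71531518] [ 0.21942414 -0.41989003  1.64461695]
```

View pics/top0.png

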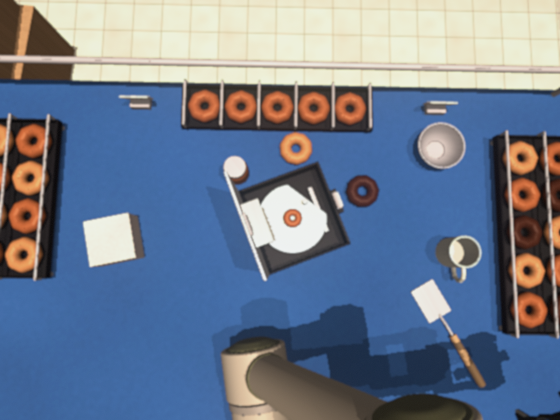

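View pics/side0.png

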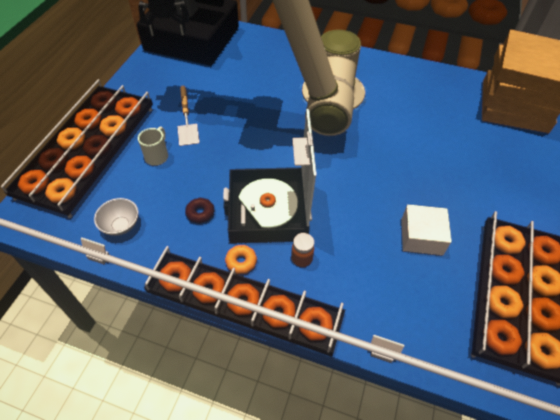

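Top view: the carrier is centred near (293,217), with the catch at (337,200), the upright lid at the left (245,225), and donut_a at (362,190). Next I'll fit the case frame and enlarge a crop.

```bash
python3 - <<'E'
from h import *
W=np.load('top.npy');I=np.load('topimg.npy')
sub=W[150:290,225:360].reshape(-1,3); col=I[150:290,225:360].reshape(-1,3).astype(int)
# dark wall tops
m=(np.abs(sub[:,2]-.062)<.005)&(col.sum(1)<150)
p=sub[m][:,:2].astype(np.float32); print(m.sum()); r=cv2.minAreaRect(p);print('walltop rect',r)
# doughnut
o=(col[:,0]>170)&(col[:,1]<130)&(sub[:,2]>.045)&(sub[:,2]<.08);print('donut',o.sum(),np.median(sub[o],0))
w=(col.min(1)>170)&(np.abs(sub[:,2]-.042)<.006);print('disc',w.sum(),np.mean(sub[w],0),cv2.minEnclosingCircle(sub[w][:,:2].astype(np.float32)))
for n,(u,v) in dict(jar=(235,165),donb=(289,148),dona=(355,190),lidtop=(237,190),lidtop2=(262,265)).items(): print(n,W[v,u])
c=cv2.resize(I[150:290,225:375],None,fx=5,fy=4.28*5/4.28,interpolation=cv2.INTER_CUBIC)[:600]
cv2.imwrite('pics/c0.png',cv2.resize(I[155:275,225:375],None,fx=5,fy=5,interpolation=cv2.INTER_CUBIC)[:,:,::-1])
E
```

```text
79
walltop rect ((0.575965166091919, -0.04308462142944336), (0.21041709184646606, 0.20296648144721985), 21.316492080688477)
donut 174 [ 0.57424844 -0.04191119  0.05951919]
disc 2726 [ 0.56858386 -0.04224248  0.04212857] ((0.5744462013244629, -0.04059591144323349), 0.08504720032215118)
jar [0.69759079 0.10075472 0.08341734]
donb [ 0.75726276 -0.03132007  0.02810473]
dona [ 0.64999068 -0.20046926  0.0300661 ]
lidtop [0.62786012 0.08959449 0.13391659]
lidtop2 [0.46038448 0.0256774  0.25902683]
```

View pics/c0.png

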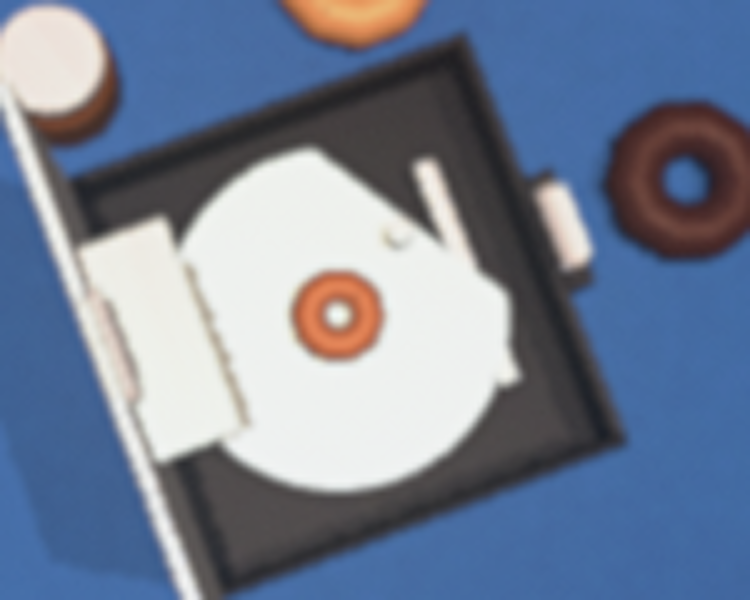

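The crop shows the disc's stud at crop (397,235), the flat running from (322,150) to (508,290), the bar from (427,160) to (510,380), and the catch at (565,225). I'll project these onto their known heights.

```bash
cat >> h.py <<'E'
def onplane(d,u,v,z):
    R=cv2.Rodrigues(np.array(d['rvec'],float))[0];t=np.array(d['tvec'],float).ravel()
    r=R.T@np.linalg.inv(d['K'])@np.array([u,v,1.]);c=-R.T@t
    return (c+r*(z-c[2])/r[2])
E
python3 - <<'E'
from h import *
d=grab('top')
f=lambda x,y,z:onplane(d,225+x/5-.4,155+y/5-.4,z)[:2]
q={n:f(*a) for n,a in dict(stud=(400,232,.062),fl1=(322,150,.042),fl2=(508,288,.042),bar1=(425,160,.026),bar2=(508,382,.026),catch=(565,225,.08),c1=(462,35,.062),c2=(625,440,.062),c3=(222,595,.062),c4=(75,180,.062),don=(337,315,.06)).items()}
for k,v in q.items(): print(k,v.round(4))
ang=lambda a,b:np.degrees(np.arctan2(*(q[a]-q[b])[::-1]))
print('bar yaw',ang('bar1','bar2'),'wall',ang('c1','c2'),'c1-c4 yaw',ang('c1','c4')+90,'c2-c3',ang('c2','c3')+90,'flat',ang('fl1','fl2'))
print('c mean',(q['c1']+q['c3'])/2, np.linalg.norm(q['c1']-q['c2']))
P=(q['c1']+q['c3'])/2; s=q['stud']-np.array([.5745,-.0412]); print('stud r',np.linalg.norm(s),'dir',np.degrees(np.arctan2(s[1],s[0]))+90)
# lid plane fit
W=np.load('top.npy').reshape(-1,3);Ws=np.load('side.npy').reshape(-1,3)
for X in(W,Ws):
    m=(X[:,2]>.11)&(X[:,2]<.29)&(abs(X[:,0]-.55)<.16)&(abs(X[:,1]-.05)<.1)
    A=X[m];print(m.sum(),A.min(0),A.max(0))
E
```

```text
stud [ 0.6152 -0.07  ]
fl1 [ 0.6591 -0.0319]
fl2 [ 0.5906 -0.1256]
bar1 [ 0.6577 -0.0851]
bar2 [ 0.5448 -0.1276]
catch [ 0.6172 -0.1485]
c1 [ 0.7145 -0.1002]
c2 [ 0.5148 -0.1801]
c3 [0.4378 0.0144]
c4 [0.6386 0.0899]
don [ 0.574  -0.0396]
bar yaw 20.61160417578159 wall 21.795015397172026 c1-c4 yaw 21.76965214599234 c2-c3 21.579941260962116 flat 53.83950339032757
c mean [ 0.57616412 -0.04289081] 0.21510494386880805
stud r 0.04985092821793154 dir 54.69336509228597
1349 [0.43304127 0.00515287 0.11171059] [0.63848758 0.10086915 0.28996474]
1078 [0.43381277 0.00514791 0.11014236] [0.64321441 0.09939499 0.28999683]
```

Results: case centre about (0.575, -0.0415), yaw about 21.4° (the tool is already at 21.65°), disc angle about 0.57 rad. I'll close the fingers and go to case (60, -50) mm.

send_rows(deltas=[[[0.02,-0.01,0,0,0,0,-1],[0.04,-0.02,0,0,0,0,-1],[0.05,-0.025,0,0,0,0,-1],[0.05,-0.025,0,0,0,0,-1],[0.05,-0.025,0,0,0,0,-1],[0.05,-0.025,0,0,0,0,-1],[0.05,-0.025,0,0,0,0,-1],[0.05,-0.025,0,0,0,0,-1],[0.05,-0.02,0,0,0,0,-1],[0.05,-0.02,0,0,0,0,-1],[0.05,-0.02,0,0,0,0,-1],[0.03,-0.01,0,0,0,0,-1]]], squeeze=30)

```text
time_s: 1.65
position: [0.6135, -0.0762, 0.2561]
tool_rot: [[0.929, 0.371, -0.0], [0.371, -0.929, 0.001], [-0.0, -0.001, -1.0]]
ft_force: [0.5, -0.7, -0.1]
grip_width: -0.0001
gripper_force: 0.0
```

```bash
cat >> h.py <<'E'
C=np.array([.575,-.0415]);Y=np.radians(21.4)
def st():
    s=telemetry.observe();p=s['position'];d=p[:2]-C;T=s['tool_rot']
    print('t',round(s['time_s'],2),'case mm',np.round(1000*np.array([d@[np.cos(Y),np.sin(Y)],d@[-np.sin(Y),np.cos(Y)]]),1),'tipz',round(1000*p[2]-25,1),'F',s['ft_force'].round(1),'w',round(s['grip_width'],4),'yaw',np.degrees(np.arctan2(T[1,0],T[0,0])).round(2),'tz',T[:,2].round(4))
    return s
E
python3 - <<'E'
from h import *
st()
E
```

```text
t 1.65 case mm [ 23.2 -46.4] tipz 231.1 F [ 0.5 -0.7 -0.1] w -0.0001 yaw 21.79 tz [-4.e-04  6.e-04 -1.e+00]
```

send_rows(deltas=[[[0.02,0.002,0.01,0,0,0,-1],[0.02,0.002,0.02,0,0,0,-1],[0,0,0.03,0,0,0,-1],[0,0,0.04,0,0,0,-1],[0,0,0.04,0,0,0,-1],[0,0,0.02,0,0,0,-1],[0,0,0.01,0,0,0,-1],[0,0,0.01,0,0,0,-1],[0,0,0,0,0,0,-1]]])

```text
time_s: 2.78
position: [0.6511, -0.0683, 0.0762]
tool_rot: [[0.929, 0.369, -0.0], [0.369, -0.929, 0.0], [-0.0, -0.0, -1.0]]
ft_force: [0.2, 0.6, 0.3]
grip_width: 0.0002
gripper_force: 0.0
```

```bash
python3 - <<'E'
from h import *
st()
t=grab('side')['image'][120:270,180:350]; cv2.imwrite('pics/s1.png',cv2.resize(t,None,fx=4,fy=4,interpolation=cv2.INTER_CUBIC)[:,:,::-1])
E
```

```text
t 2.77 case mm [ 61.1 -52.7] tipz 51.2 F [0.2 0.6 0.3] w 0.0002 yaw 21.65 tz [-3.e-04  2.e-04 -1.e+00]
```

View pics/s1.png

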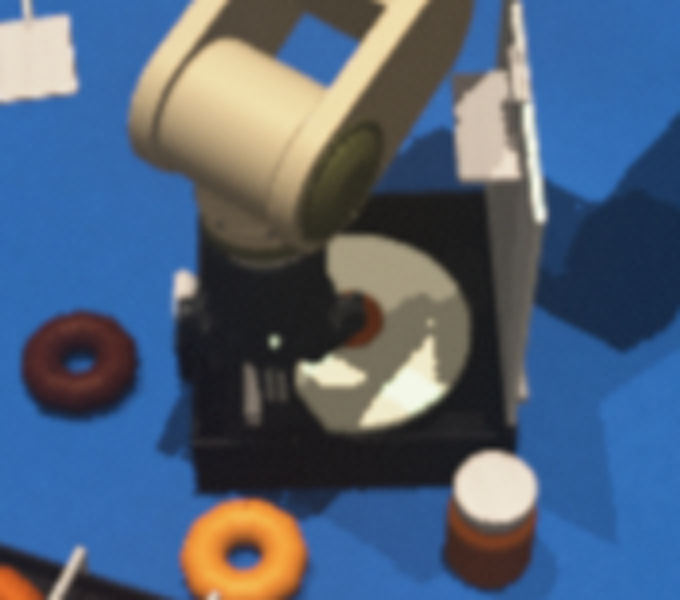

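The gripper is in the case beside the stud and clear of the walls. I'll push the stud toward case -x.

send_rows(deltas=[[[-0.007,0,0.001,0,0,0,-1],[-0.007,0,0.001,0,0,0,-1],[-0.006,0,0,0,0,0,-1],[-0.006,0,0,0,0,0,-1],[-0.006,0,0,0,0,0,-1],[-0.005,0,0,0,0,0,-1],[-0.004,0,0,0,0,0,-1],[-0.002,0,0,0,0,0,-1],[-0.001,0,0,0,0,0,-1],[0,0,0,0,0,0,-1]]])

```text
time_s: 4.08
position: [0.614, -0.0908, 0.0753]
tool_rot: [[0.93, 0.368, 0.011], [0.368, -0.93, -0.011], [0.007, 0.014, -1.0]]
ft_force: [14.8, -24.5, -11.2]
grip_width: -0.0003
gripper_force: 13.9
```

```bash
python3 - <<'E'
from h import *
st()
grab('wrist','w1.png')
E
```

```text
t 4.08 case mm [ 18.3 -60.1] tipz 50.3 F [ 14.8 -24.5 -11.2] w -0.0003 yaw 21.58 tz [ 0.0112 -0.0105 -0.9999]
```

View pics/w1.png

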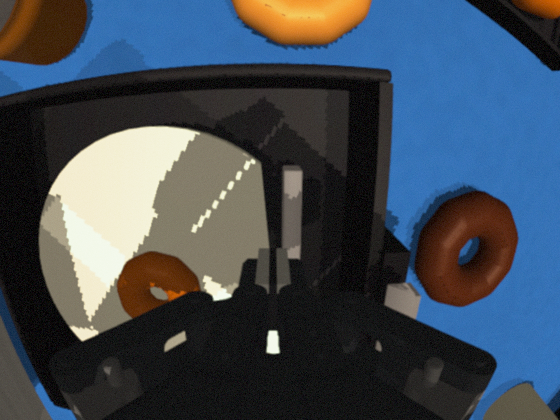

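The flat looks nearly parallel to the bar, but the thin fingertip has wedged past the stud on its -y side with 28 N on it. I'll back off in case -y, rise, and measure.

send_rows(deltas=[[[0,0.006,0,0,0,0,-1],[0,0.006,0,0,0,0,-1],[0,0.003,-0.01,0,0,0,-1],[0,0,-0.03,0,0,0,-1],[0,0.02,-0.04,0,0,0,-1],[0,0.03,-0.04,0,0,0,-1],[0,0.02,-0.02,0,0,0,-1],[0,0,0,0,0,0,-1]]])

```text
time_s: 5.12
position: [0.642, -0.1646, 0.2161]
tool_rot: [[0.93, 0.368, 0.003], [0.368, -0.93, -0.001], [0.002, 0.002, -1.0]]
ft_force: [-0.6, 0.0, 0.9]
grip_width: 0.0003
gripper_force: 0.0
```

```bash
python3 - <<'E'
from h import *
st()
grab('wrist','w2.png'); d=grab('wrist');print(d['K'],d['hand_eye'])
E
```

```text
t 5.12 case mm [  17.5 -139.1] tipz 191.1 F [-0.6  0.   0.9] w 0.0003 yaw 21.59 tz [ 0.003  -0.0014 -1.    ]
[[325.1922621    0.         272.45717431]
 [  0.         325.1922621  206.91850317]
 [  0.           0.           1.        ]] [[-2.51880577e-04 -9.59746940e-01 -2.80866067e-01  7.10283623e-02]
 [ 9.99999851e-01 -1.05707099e-04 -5.35587926e-04 -4.86556432e-04]
 [ 4.84339336e-04 -2.80866160e-01  9.59746824e-01 -1.16698266e-01]
 [ 0.00000000e+00  0.00000000e+00  0.00000000e+00  1.00000000e+00]]
```

View pics/w2.png

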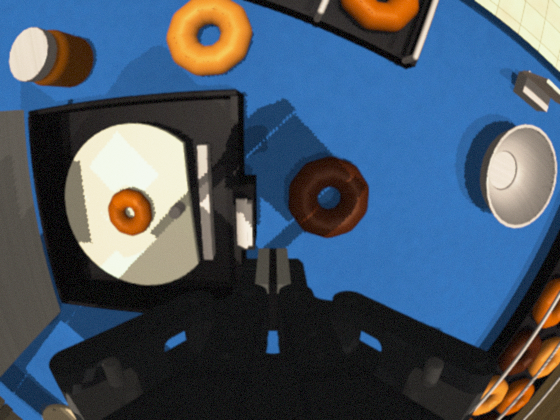

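The flat runs from about (190,138) to (199,279), the stud is near (176,210), the bar runs from (203,146) to (208,258), and donut_a hasn't moved. I'll compute the disc angle.

```bash
cat >> h.py <<'E'
def wpt(d,s,u,v,z):
    K=d['K'];x=np.array([(u-K[0,2])/K[0,0],(v-K[1,2])/K[1,1]]);th=np.hypot(*x)
    r=np.array([*(x/th*np.sin(th)),np.cos(th)]);H=np.array(d['hand_eye']);T=s['tool_rot']
    r=T@H[:3,:3]@r;c=T@H[:3,3]+s['position'];p=c+r*(z-c[2])/r[2]
    q=p[:2]-C;return 1000*np.array([q@[np.cos(Y),np.sin(Y)],q@[-np.sin(Y),np.cos(Y)]])
E
python3 - <<'E'
from h import *
s=telemetry.observe();d=grab('wrist')
for n,a in dict(bar1=(203,146,.026),bar2=(208,258,.026),don=(130,211,.06),stud=(176,209,.062)).items(): print(n,wpt(d,s,*a).round(1))
# flat edge: per row, last bright disc pixel moving right
g=d['image'].min(2).astype(int);P=[];B=[]
for v in range(155,262,4):
    row=g[v,150:203]; gr=row[:-2]-row[2:]; j=gr.argmax(); P.append([v,150+j+1,gr[j],*wpt(d,s,150+j+1,v,.042)])
P=np.array(P);print(P.round(1))
k=np.abs(P[:,4]-np.median(P[:,4]))<6;f=np.polyfit(P[k,3],P[k,4],1);print('slope rad',f)
E
```

```text
bar1 [ 58.9 -70.1]
bar2 [-57.  -69.1]
don [ 4.3 -3.8]
stud [  7.2 -50.7]
[[155.  186.  118.   52.6 -57.4]
 [159.  187.  113.   48.9 -58.1]
 [163.  187.  110.   45.2 -58. ]
 [167.  187.  119.   41.4 -57.8]
 [171.  188.  109.   37.7 -58.6]
 [175.  188.  133.   33.9 -58.4]
 [179.  189.  117.   30.2 -59.1]
 [183.  189.  130.   26.4 -58.9]
 [187.  190.  114.   22.6 -59.7]
 [191.  189.   92.   18.8 -58.5]
 [195.  183.   73.   14.9 -52.3]
 [199.  179.   87.   11.  -48.1]
 [203.  177.   79.    7.1 -45.8]
 [207.  172.   82.    3.1 -40.4]
 [211.  170.   52.   -0.9 -38. ]
 [215.  164.   84.   -5.  -31.4]
 [219.  161.   80.   -9.1 -27.8]
 [223.  158.   86.  -13.3 -24.2]
 [227.  195.   54.  -16.8 -62. ]
 [231.  151.   83.  -21.9 -15.6]
 [235.  155.   85.  -26.1 -19.5]
 [239.  156.   61.  -30.3 -20. ]
 [243.  198.   51.  -33.4 -63.7]
 [247.  199.   51.  -37.7 -64.4]
 [251.  198.   54.  -42.  -63. ]
 [255.  199.   62.  -46.4 -63.7]
 [259.  200.   55.  -50.8 -64.4]]
slope rad [  0.0641544  -60.27923847]
```

Disc angle is about +0.07 rad, so I want a little more. I'll re-approach centred on the stud's y and push it about 3.5 mm further.

send_rows(deltas=[[[0.005,-0.02,0,0,0,0,-1],[0.01,-0.03,0,0,0,0,-1],[0.0075,-0.03,0.01,0,0,0,-1],[0,-0.01,0.03,0,0,0,-1],[0,0,0.04,0,0,0,-1],[0,0,0.03,0,0,0,-1],[0,0,0.02,0,0,0,-1],[0,0,0.01,0,0,0,-1],[0,0,0,0,0,0,-1]]])

```text
time_s: 6.4
position: [0.629, -0.0709, 0.0741]
tool_rot: [[0.929, 0.37, -0.001], [0.37, -0.929, 0.0], [-0.001, -0.001, -1.0]]
ft_force: [0.1, -0.6, -0.0]
grip_width: 0.0001
gripper_force: 0.0
```

```bash
python3 - <<'E'
from h import *
st()
E
```

```text
t 6.4 case mm [ 39.6 -47.1] tipz 49.1 F [ 0.1 -0.6 -0. ] w 0.0001 yaw 21.69 tz [-1.e-03  4.e-04 -1.e+00]
```

send_rows(deltas=[[[-0.005,0.003,0,0,0,0,-1],[-0.005,0,0,0,0,0,-1],[-0.004,0,0,0,0,0,-1],[-0.003,0,0,0,0,0,-1],[-0.003,0,0,0,0,0,-1],[-0.002,0,0,0,0,0,-1],[-0.001,0,0,0,0,0,-1],[0,0,0,0,0,0,-1]]])

```text
time_s: 7.4
position: [0.609, -0.0831, 0.0743]
tool_rot: [[0.929, 0.369, -0.0], [0.369, -0.929, 0.0], [-0.0, -0.0, -1.0]]
ft_force: [-0.2, -0.4, 0.3]
grip_width: 0.0
gripper_force: 0.1
```

```bash
python3 - <<'E'
from h import *
st()
E
```

```text
t 7.4 case mm [ 16.5 -51.2] tipz 49.3 F [-0.2 -0.4  0.3] w 0.0 yaw 21.65 tz [-3.e-04  1.e-04 -1.e+00]
```

send_rows(deltas=[[[0.007,0,0,0,0,0,-1],[0.01,0,0,0,0,0,-1],[0,0,-0.02,0,0,0,-1],[0,0,-0.03,0,0,0,-1],[-0.005,0.02,-0.04,0,0,0,-1],[-0.01,0.03,-0.04,0,0,0,-1],[0,0.03,-0.01,0,0,0,-1],[0,0.01,0,0,0,0,-1],[0,0,0,0,0,0,-1]]])

```text
time_s: 8.52
position: [0.6441, -0.1657, 0.2129]
tool_rot: [[0.93, 0.369, -0.002], [0.369, -0.93, 0.001], [-0.001, -0.002, -1.0]]
ft_force: [0.4, -0.1, 1.2]
grip_width: -0.0
gripper_force: 0.0
```

```bash
python3 - <<'E'
from h import *
s=st();d=grab('wrist','w3.png');I=d['image']
g=I.min(2).astype(int)
for z,lo,hi in((.042,-66,-54),(.026,-80,-72)):
  P=[]
  for v in range(150,270,3):
    for u in range(160,230):
        y=wpt(d,s,u,v,z)
        if lo<y[1]<hi+0: P.append([v,u,g[v,u-1]-g[v,u+1],*y])
  P=np.array(P);Q=[]
  for v in np.unique(P[:,0]):
    r=P[P[:,0]==v]; Q.append(r[r[:,2].argmax()])
  Q=np.array(Q);Q=Q[Q[:,2]>25]
  f=np.polyfit(Q[:,3],Q[:,4],1)
  for _ in range(4):
    e=abs(np.polyval(f,Q[:,3])-Q[:,4]);Q=Q[e<max(1.5,1.5*np.median(e))];f=np.polyfit(Q[:,3],Q[:,4],1)
  print(z,len(Q),Q[:,3].min(),Q[:,3].max(),f)
cv2.imwrite('pics/w3c.png',cv2.resize(I[90:310,20:270],None,fx=2.7,fy=2.7,interpolation=cv2.INTER_CUBIC)[:,:,::-1])
E
```

```text
t 8.53 case mm [  19.  -140.9] tipz 187.9 F [ 0.4 -0.1  1.2] w -0.0 yaw 21.63 tz [-0.002   0.0011 -1.    ]
0.042 36 -57.972031896621566 59.00823985063998 [-2.11782693e-02 -6.07466971e+01]
0.026 34 -58.400952859319716 56.859671379866064 [ 2.44547862e-03 -7.58209673e+01]
```

View pics/w3c.png

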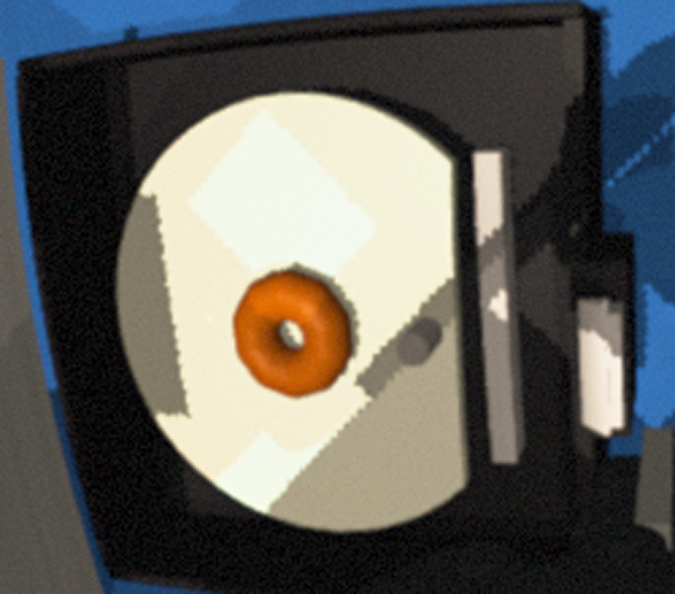

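The disc is about -0.02 rad relative to the bar, with the bar uncovered. Now I'll go up and over the lid's edge to get behind it.

send_rows(deltas=[[[0,-0.01,-0.02,0,0,0,-1],[0,-0.02,-0.04,0,0,0,-1],[0,-0.02,-0.045,0,0,0,-1],[-0.004,-0.03,-0.03,0,0,0,-1],[-0.005,-0.04,0,0,0,0,-1],[-0.005,-0.04,0,0,0,0,-1],[-0.005,-0.04,0,0,0,0,-1],[0,-0.04,0,0,0,0,-1],[0,-0.035,0,0,0,0,-1],[0,-0.025,0,0,0,0,-1],[0,-0.01,0,0,0,0,-1],[0,0,0,0,0,0,-1]]])

```text
time_s: 10.07
position: [0.5118, 0.1156, 0.35]
tool_rot: [[0.929, 0.37, 0.001], [0.37, -0.929, -0.0], [0.001, 0.0, -1.0]]
ft_force: [0.7, 0.3, -0.2]
grip_width: -0.0002
gripper_force: 0.0
```

```bash
python3 - <<'E'
from h import *
s=st()
W=cloud(grab('side')).reshape(-1,3)
q=W[:,:2]-C;x=q@[np.cos(Y),np.sin(Y)];y=q@[-np.sin(Y),np.cos(Y)];z=W[:,2]
m=(abs(x)<.12)&(y>.07)&(y<.15)&(z>.1)&(z<.3)
for a in np.arange(.1,.3,.02):
    k=m&(abs(z-a)<.01); print(round(a,2),k.sum(),np.percentile(y[k],[5,50,95]).round(4) if k.sum() else '', np.percentile(x[k],[2,98]).round(3) if k.sum() else '')
E
```

```text
t 10.07 case mm [ -1.5 169.3] tipz 325.0 F [ 0.7  0.3 -0.2] w -0.0002 yaw 21.72 tz [ 8.e-04 -1.e-04 -1.e+00]
0.1 35 [0.0991 0.0996 0.1037] [-0.074  0.111]
0.12 61 [0.0995 0.1    0.1039] [-0.05   0.112]
0.14 58 [0.0997 0.1005 0.1051] [-0.051  0.112]
0.16 57 [0.1002 0.1007 0.1043] [-0.023  0.111]
0.18 50 [0.1006 0.1011 0.1058] [-0.005  0.111]
0.2 54 [0.1008 0.1013 0.1063] [-0.097  0.112]
0.22 55 [0.1011 0.1018 0.1062] [-0.107  0.112]
0.24 228 [0.072  0.0914 0.1026] [-0.096  0.111]
0.26 264 [0.0726 0.0932 0.1027] [-0.081  0.11 ]
0.28 187 [0.1022 0.1042 0.1081] [-0.104  0.11 ]
```

The lid is upright at about 1.59 rad, its outer face at case y ≈ 107. I'll descend behind it to near contact.

send_rows(deltas=[[[0,0,0.015,0,0,0,-1],[0,0,0.025,0,0,0,-1],[0,0.01,0.02,0,0,0,-1],[0,0.015,0.01,0,0,0,-1],[0,0.015,0,0,0,0,-1],[0,0.005,0,0,0,0,-1],[0,0,0,0,0,0,-1]]])

```text
time_s: 11.0
position: [0.5291, 0.0728, 0.2799]
tool_rot: [[0.93, 0.368, 0.001], [0.368, -0.93, -0.0], [0.001, 0.0, -1.0]]
ft_force: [-0.5, 0.8, 0.4]
grip_width: -0.0005
gripper_force: 0.0
```

```bash
python3 - <<'E'
from h import *
s=st()
E
```

```text
t 11.0 case mm [ -1.  123.2] tipz 254.9 F [-0.5  0.8  0.4] w -0.0005 yaw 21.6 tz [ 0.0011 -0.     -1.    ]
```

send_rows(deltas=[[[0,0.006,0,0,0,0,-1],[0,0.006,0,0,0,0,-1],[0,0.008,0,0,0,0,-1],[0,0.009,0,0,0,0,-1],[0,0.01,0.001,0,0,0,-1],[0,0.01,0.002,0,0,0,-1],[0,0.01,0.002,0,0,0,-1],[0,0.01,0.003,0,0,0,-1],[0,0.01,0.004,0,0,0,-1],[0,0.01,0.005,0,0,0,-1],[0,0.009,0.005,0,0,0,-1]]])

```text
time_s: 12.38
position: [0.5652, -0.0185, 0.257]
tool_rot: [[0.93, 0.369, 0.0], [0.369, -0.93, -0.0], [0.0, 0.0, -1.0]]
ft_force: [0.4, 1.3, 1.5]
grip_width: -0.0001
gripper_force: 0.6
```

```bash
python3 - <<'E'
from h import *
s=st();d=grab('side')
cv2.imwrite('pics/s2.png',cv2.resize(d['image'][70:270,180:360],None,fx=3,fy=3)[:,:,::-1])
E
```

```text
t 12.38 case mm [-0.7 25. ] tipz 232.0 F [0.4 1.3 1.5] w -0.0001 yaw 21.64 tz [ 3.e-04 -1.e-04 -1.e+00]
```

View pics/s2.png

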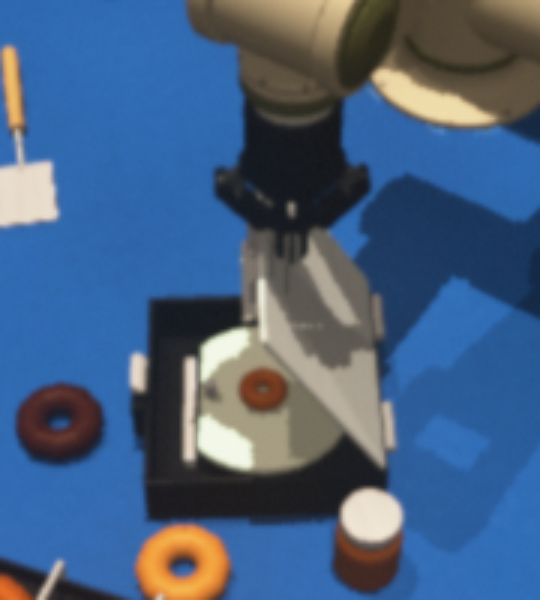

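The finger is on the outer face and the lid is at about 60°, following with low force; the disc's flat is still along the bar. I'll continue along the arc.

send_rows(deltas=[[[0,0.014,0.007,0,0,0,-1],[0,0.0125,0.009,0,0,0,-1],[0,0.0115,0.011,0,0,0,-1],[0,0.011,0.011,0,0,0,-1],[0,0.0095,0.012,0,0,0,-1],[0,0.0085,0.0135,0,0,0,-1],[0,0.0075,0.0135,0,0,0,-1],[0,0.007,0.0145,0,0,0,-1],[0,0.006,0.015,0,0,0,-1],[0,0.006,0.01,0,0,0,-1],[0,0,0,0,0,0,-1]]])

```text
time_s: 13.8
position: [0.5992, -0.105, 0.1399]
tool_rot: [[0.93, 0.369, -0.002], [0.369, -0.93, 0.0], [-0.001, -0.001, -1.0]]
ft_force: [-1.5, 0.5, 2.4]
grip_width: 0.0001
gripper_force: 1.1
```

```bash
python3 - <<'E'
from h import *
s=st()
E
```

```text
t 13.8 case mm [ -0.6 -68. ] tipz 114.9 F [-1.5  0.5  2.4] w 0.0001 yaw 21.63 tz [-1.6e-03  4.0e-04 -1.0e+00]
```

send_rows(deltas=[[[0,0.004,0.008,0,0,0,-1],[0,0.004,0.008,0,0,0,-1],[0,0.003,0.006,0,0,0,-1],[0,0.002,0.003,0,0,0,-1],[0,0,0.002,0,0,0,-1],[0,0,0.001,0,0,0,-1],[0,0,0,0,0,0,-1]]])

```text
time_s: 14.68
position: [0.6041, -0.1164, 0.114]
tool_rot: [[0.929, 0.369, 0.0], [0.369, -0.929, 0.0], [0.001, -0.0, -1.0]]
ft_force: [-4.6, 4.3, 12.4]
grip_width: 0.0001
gripper_force: 6.3
```

```bash
python3 - <<'E'
from h import *
s=st()
E
```

```text
t 14.68 case mm [ -0.2 -80.4] tipz 89.0 F [-4.6  4.3 12.4] w 0.0001 yaw 21.66 tz [ 4.e-04  3.e-04 -1.e+00]
```

12.4 N at a tip height of 89 mm, so the lid edge is now on the pawl's slope. I'll continue in small steps.

send_rows(deltas=[[[0,0,0.0007,0,0,0,-1],[0,0,0.0007,0,0,0,-1],[0,0,0.0006,0,0,0,-1],[0,0,0,0,0,0,-1]]])

```text
time_s: 15.18
position: [0.6041, -0.1165, 0.1122]
tool_rot: [[0.929, 0.369, 0.001], [0.369, -0.929, 0.0], [0.001, 0.0, -1.0]]
ft_force: [-4.8, 6.3, 11.9]
grip_width: 0.0001
gripper_force: 6.5
```

send_rows(deltas=[[[0,0,0.0007,0,0,0,-1],[0,0,0.0007,0,0,0,-1],[0,0,0.0006,0,0,0,-1],[0,0,0,0,0,0,-1]]])

```text
time_s: 15.68
position: [0.6043, -0.1172, 0.1085]
tool_rot: [[0.93, 0.369, -0.0], [0.369, -0.93, -0.0], [-0.0, 0.0, -1.0]]
ft_force: [-0.4, -0.0, 0.2]
grip_width: 0.0
gripper_force: 0.0
```

send_rows(deltas=[[[0,0,0.0007,0,0,0,-1],[0,0,0.0007,0,0,0,-1],[0,0,0.0006,0,0,0,-1],[0,0,0,0,0,0,-1]]])

```text
time_s: 16.18
position: [0.6042, -0.117, 0.107]
tool_rot: [[0.929, 0.369, 0.0], [0.369, -0.929, -0.0], [0.0, 0.0, -1.0]]
ft_force: [-0.8, -0.6, 1.8]
grip_width: 0.0002
gripper_force: 1.3
```

The force fell from 14 N to about 0, then to the light spring load, which looks like the click. I'll press slightly further to be sure, then check.

send_rows(deltas=[[[0,0,0.0007,0,0,0,-1],[0,0,0.0007,0,0,0,-1],[0,0,0.0006,0,0,0,-1],[0,0,0,0,0,0,-1]]])

```text
time_s: 16.68
position: [0.6043, -0.117, 0.1048]
tool_rot: [[0.929, 0.369, 0.0], [0.369, -0.929, -0.0], [0.0, 0.0, -1.0]]
ft_force: [-0.3, -0.9, 1.6]
grip_width: 0.0001
gripper_force: 1.3
```

send_rows(deltas=[[[0,0,0.0005,0,0,0,-1],[0,0,0.0005,0,0,0,-1],[0,0,0.0005,0,0,0,-1],[0,0,0,0,0,0,-1]]])

```text
time_s: 17.18
position: [0.6043, -0.1169, 0.1033]
tool_rot: [[0.929, 0.369, 0.0], [0.369, -0.929, -0.0], [0.0, 0.0, -1.0]]
ft_force: [-0.1, -1.9, 2.8]
grip_width: -0.0003
gripper_force: 1.4
```

Now raise slowly and see whether the lid stays down.

send_rows(deltas=[[[0,0,-0.001,0,0,0,-1],[0,0,-0.002,0,0,0,-1],[0,0,-0.002,0,0,0,-1],[0,0,-0.002,0,0,0,-1],[0,0,-0.003,0,0,0,-1],[0,0,-0.003,0,0,0,-1],[0,0,0,0,0,0,-1]]])

```text
time_s: 18.05
position: [0.6043, -0.1168, 0.1166]
tool_rot: [[0.929, 0.369, 0.0], [0.369, -0.929, -0.0], [0.0, 0.0, -1.0]]
ft_force: [0.1, 0.2, -0.2]
grip_width: -0.0001
gripper_force: 0.0
```

```bash
cat > lid.py <<'E'
from h import *
s=st()
for n in('side','top'):
    d=grab(n);W=cloud(d).reshape(-1,3);c=d['image'].reshape(-1,3)
    q=W[:,:2]-C;x=q@[np.cos(Y),np.sin(Y)];y=q@[-np.sin(Y),np.cos(Y)];z=W[:,2]
    m=(abs(x)<.1)&(abs(y)<.095)&(z>.05)&(z<.11)&(abs(x)>.03);
    f=np.linalg.lstsq(np.c_[y[m],np.ones(m.sum())],z[m],rcond=None)[0]
    for _ in range(3):
        k=m&(abs(f[0]*y+f[1]-z)<.004);f=np.linalg.lstsq(np.c_[y[k],np.ones(k.sum())],z[k],rcond=None)[0]
    print(n,m.sum(),k.sum(),'lid angle',-f[0],'z at -81',f[0]*-.081+f[1])
E
python3 lid.py
```

```text
t 18.05 case mm [ -0.2 -80.8] tipz 91.6 F [ 0.1  0.2 -0.2] w -0.0001 yaw 21.65 tz [ 4.e-04 -1.e-04 -1.e+00]
side 2318 2205 lid angle 0.015279650653454156 z at -81 0.0829267622101694
top 2285 2236 lid angle 0.013980494370657811 z at -81 0.08190916889480775
```

The lid stays latched at about 0.015 rad with no contact. I'll retreat, recheck, and hand in.

send_rows(deltas=[[[0,0,-0.01,0,0,0,-1],[0,0,-0.03,0,0,0,-1],[0,0,-0.04,0,0,0,-1],[0,0,-0.03,0,0,0,-1],[0,0,-0.01,0,0,0,-1],[0,0,0,0,0,0,-1],[0,0,0,0,0,0,-1]]])

```text
time_s: 19.02
position: [0.6038, -0.1167, 0.2349]
tool_rot: [[0.93, 0.369, -0.002], [0.369, -0.93, 0.001], [-0.002, -0.002, -1.0]]
ft_force: [0.4, 0.2, -0.7]
grip_width: -0.0002
gripper_force: 0.0
```

```bash
cat >> lid.py <<'E'
if -f[0]<.03: print(env.close_job())
E
python3 lid.py
```

```text
t 19.02 case mm [ -0.6 -80.5] tipz 209.9 F [ 0.4  0.2 -0.7] w -0.0002 yaw 21.64 tz [-0.0024  0.001  -1.    ]
side 2711 2598 lid angle 0.017068180833420977 z at -81 0.08310560789169316
top 2410 2350 lid angle 0.015166799447677386 z at -81 0.08211740332450143
the job is handed in; nothing more can be done
None
```

The job is handed in at about 19 s: the disc's flat was along the bar (about -0.02 rad, last measured before the lid was shut), the lid is latched shut at about 0.016 rad with the arm clear, and the highest wrist force read was about 31 N, while turning the disc.

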